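# Close the hearing-aid test chamber and hold it home in its dock

### The job

Put the lid on the small aluminium hearing-aid test chamber so that it sits fully down, then slide the closed chamber into the corner of its dock, its long side against the longer stop and its end against the shorter one, both square and touching. Finish while still holding it there: keep pressing it firmly (about 10 newtons each way) against both stops at once and do not let go. Leave the other things on the desk where they are.

Things in the scene. Friction and masses are not known exactly. Their poses are not given: they have to be found in the camera images.
- chamber: Loose open-topped aluminium box, 90 (its x) x 60 (y) x 40 mm high, walls 4, 0.5 kg; a hearing aid on a coupler inside, at most 23 mm high. Origin: centre of underside. Stands on the dock plate off the stops, turned up to 15 degrees; slides. Home, with end on far stop and long side on side stop: origin at x +40, y +35, z +4 mm in the dock's frame.
- lid: Loose chamber lid, 0.16 kg: plug 78 x 48 x 8 mm, on it a plate 90 x 60 x 5 mm, then a black handle bar 50 mm long (lid's x), 14 thick (y), 13 to 39 mm above the origin. Origin: centre of the plug's underside; lies upright on the desk. Plug has 2 mm play all round in the mouth (82 x 52); seated, its origin is 32 mm above the chamber's. Fits either way round (half turn).
- dock: Grey base plate of the dock, fixed to the desk, 200 mm (x) by 160 mm (y), 4 mm thick, with two fixed steel stops on it that form a corner. Origin at the centre of its underside. The corner is at its +x, +y end. The plate and both stops are slippery (friction coefficient about 0.12).
- far_stop: Fixed steel bar on the dock, the shorter stop: 70 mm long (along the dock's y), 12 mm thick, 36 mm high above the plate; origin at the centre of its underside. Its working face looks to the dock's -x, 85 mm from the dock's origin, and spans y -10 to +60 mm in the dock's frame.
- side_stop: Fixed steel bar on the dock, the longer stop: 110 mm long (along the dock's x), 12 mm thick, 36 mm high above the plate; origin at the centre of its underside. Its working face looks to the dock's -y, 65 mm from the dock's origin, and spans x -30 to +80 mm in the dock's frame.
- corner (a point): Point on top of the base plate (4 mm above the desk) where the planes of the two stops' working faces meet: the chamber's corner belongs there.
- otoscope: Bystander: hand-held ear scope lying down, 150 mm long, 28 mm thick; origin under its handle's middle. Not part of the job.
- headphones: Bystander: headphones lying down, about 190 x 160 mm, 70 mm high; origin on the desk between the ear cups and the band. Not part of the job.
- gel: Bystander: clear hand-gel bottle, 60 mm across, 150 mm high; origin under its centre. Not part of the job.
- cotton_jar: Bystander: glass jar with steel cap, 72 mm across, 100 mm high; origin under its centre. Not part of the job.
- tip_box: Bystander: small cardboard carton, 70 x 100 x 45 mm; origin under its centre. Not part of the job.
- pen: Bystander: pen lying down, 143 mm long, 9 mm thick; origin under its middle. Not part of the job.
There are look-alikes about, which are no part of the job. What is shaped like the lid but orange or pink is not meant.

How it is judged:
By the outcome, as a careful person would: the job done as asked, in the order asked, and still so for the second after the job is handed in, while the arm keeps its last pose, push and grip.
It also fails if it takes over 51 s, if anything falls off the work surface, if the arm or the gripper's body presses on something with over 40 N, if the wrist force passes 120 N, or if a joint passes its speed limit or range.

### The arm

A 7-joint arm with a two-finger parallel gripper is mounted at the origin on the work surface. World frame = base frame: x ahead of the robot, y to its left, z up, the work surface at z = 0. Lengths are in m, angles in rad, forces in N, time in s.
With the tool pointing down it reaches from about 0.425 to 0.875 m from the base axis. Payload 4.7 kg.
Tool frame: the origin (TCP) lies at the very end of the fingers, on their centre line; the grasp point (between the pads) lies ctrl.pinch_z behind it (ctrl.pinch_z is the distance from the TCP to the grasp point, in m); x points along the fingers, y is the direction in which the jaws open and shut, and the axes are right-handed (so a half turn about x gives the same grasp; the last joint's range is limited). The gripper opens to 87 mm and grips with 3 to 60 N. Pads are 19 mm wide; open, the fingers measure 117 mm over their backs; the gripper's body (75 mm by 190 mm) begins 51 mm behind the grasp point.
Start: joints at [-1.334, 0.321, -0.07, 1.45, 0.023, 1.371, -0.057], TCP at [0.144, 0.634, 0.223] pointing down, gripper open.
Joint ranges: [-2.86, 2.86], [-0.3, 2.09], [-1.38, 1.24], [0.06, 2.45], [-1.56, 4.7], [0.09, 2.05], [-2.69, 2.69]. Speed limits (rad/s): [2.57, 2.57, 3.14, 3.14, 3.14, 3.14, 3.14].

### API

Orientations are given as a rotation vector (axis times angle).
In Python, from bench import get_state, get_image, camera_info, order, ctrl gives the robot as it stands.
- The arm moves only by the tool jog_arm, never from a script. Its arguments are lists of equal length, an entry for each row: "claw": the finger opening in mm, from 0 to 87; "xyz": the shift along the tool's x, y, z in mm, a list of three; "roll": the turn about the tool's x in degrees. In form: {"claw": [claw, ...], "xyz": [[tx, ty, tz], ...], "roll": [roll, ...]}. A call has 1 to 5 rows; each row is the pose to reach, as a shift and turn from the pose measured when the call began, along the tool's axes at that moment; what a row does not reach only later rows make up. A row lasts 1/10 s, in which the tool goes at most 50 mm and 8.59 degrees, less where a joint would pass 70% of its speed; a pose out of reach is approached as far as the arm can. A call with a gripper value outside its range is refused whole. The fingers move at their own pace and stop on an object; "force" is the grip in N (left out, the last holds). Time passes only in rows, so rows that repeat a pose let the fingers close. It gives the time, the measured TCP pose, the force and the opening at its end, in the units of the state.
- get_state(): the state, without advancing time (a new reading comes with each control period).
- get_image(name): name is "side" or "top"; returns (picture, depth): 384x512x3 uint8, red, green, blue; 384x512 float32, m along the optical axis (not along the pixel's ray), 0 where there is no reading.
- camera_info(name): a dict with "intrinsics" (3x3 intrinsics, pixels), "rvec" (rotation vector, rad) and "tvec" (3), from world to camera coordinates, as OpenCV has them. Camera axes: x right, y down, z forward; pixel columns grow to the right and rows downward; lengths in m; the calibration is good to about 2 mm. A picture is of the moment at which its call begins. camera_info takes no time and is no camera call.
- order.close_job(): hands the job in, once; it reports no verdict.
The state is a dict: "time": time; "joint_positions": joint angles; "qd": joint speeds; "joint_torque": joint torques, N m; "position": TCP position; "tool_rot": TCP orientation; "ft_force": force on the tool from outside, world axes, zero at the start; "torque": the same for the moment, N m; "grip_width": opening from 0.0 (shut) to 1.0 (fully open).
Only numpy, scipy, OpenCV 4.12 (cv2) and the standard library are available. Lean on these libraries where they do the work, as an engineer would, in place of code of your own. Each camera call takes 0.05 s, during which the arm holds its last target. There are 200 camera calls.

## Working session

There is one attempt and no reset: what is moved stays moved. The work goes in short steps, Python scripts to look and compute and a tool call to move; the robot and the scene stay as the last step left them, time stands still between calls to the robot, and variables do not carry over. Pictures are saved under pics/ and viewed, about 8 in all and at most 12, crops included, and the job is handed in when it is done.

Besides the shell and the picture viewer there is one more tool, called by a JSON object that holds its "op" and its "data". jog_arm: Moves the arm, as the interface text tells. Its arguments: {"type":"object","properties":{"claw":{"type":"array"},"xyz":{"type":"array"},"roll":{"type":"array"},"force":{"type":"number"}},"required":["claw","xyz","roll"]}

```bash
ls; mkdir -p pics
cat > h.py <<'E'
import numpy as np, cv2
from bench import get_state, get_image, camera_info, order, ctrl
def cam(n):
    c=camera_info(n); K=np.array(c["intrinsics"],float); R=cv2.Rodrigues(np.array(c["rvec"],float))[0]; t=np.array(c["tvec"],float).ravel()
    return K,R,t
def onplane(n,uv,z):
    K,R,t=cam(n); uv=np.atleast_2d(uv).astype(float)
    d=(np.linalg.inv(K)@np.c_[uv,np.ones(len(uv))].T).T@R; o=-R.T@t
    return o+d*((z-o[2])/d[:,2])[:,None]
def cloud(n,D):
    K,R,t=cam(n); v,u=np.mgrid[:D.shape[0],:D.shape[1]]
    P=(np.linalg.inv(K)@np.stack([u*D,v*D,D],-1)[...,None])[...,0]
    W=(P-t)@R; W[D==0]=np.nan; return W
E
python3 - <<'E'
from h import *
s=get_state(); print({k:np.round(v,3) for k,v in s.items()}, ctrl.pinch_z)
for n in("top","side"):
    I,D=get_image(n); cv2.imwrite(f"pics/{n}0.png",I[...,::-1]); np.savez(f"{n}0.npz",I=I,D=D)
    K,R,t=cam(n); print(n,K[0,0],-R.T@t,R[2])
E
```

```text
pics
{'time': np.float64(0.0), 'joint_positions': array([-1.334,  0.322, -0.07 ,  1.452,  0.023,  1.371, -0.057]), 'qd': array([ 0.002, -0.001,  0.001,  0.   ,  0.001, -0.001,  0.001]), 'joint_torque': array([-0.0000e+00, -4.9130e+01, -4.0400e-01, -3.1252e+01, -6.4000e-02,
        4.4000e-02,  0.0000e+00]), 'position': array([0.144, 0.633, 0.221]), 'tool_rot': array([ 0.173,  1.564, -0.176]), 'ft_force': array([ 0.212, -0.355, -0.342]), 'torque': array([-0.019, -0.073, -0.033]), 'grip_width': np.float64(1.002)} 0.0187
top 487.19956912910686 [0.40476013 0.04481445 1.12886761] [ 0.11361075  0.00987057 -0.99347631]
side 477.47824639337244 [ 0.36985441 -1.02734735  0.8611516 ] [ 0.13997832  0.7903326  -0.59647334]
```

View pics/top0.png

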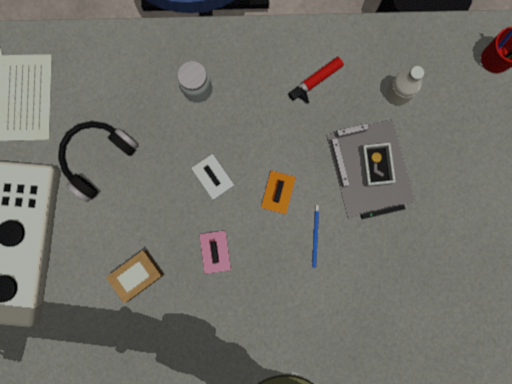

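View pics/side0.png

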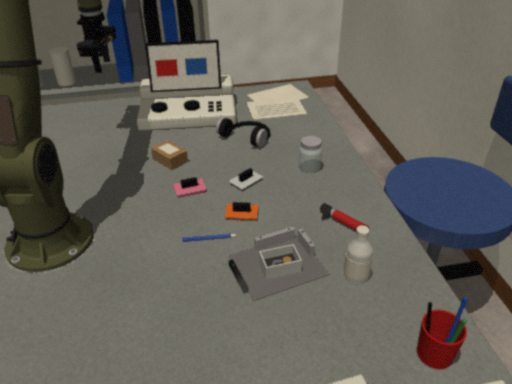

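The top view shows the white lid at (212,177), with the pink one at (215,252) and the orange one at (279,192) as decoys. The dock is at (370,165): far stop (353,130), side stop (341,162), chamber at (380,163).

Run:
```python
from h import *
d=np.load("top0.npz"); I=d["I"]; D=d["D"]; W=cloud("top",D); Z=W[...,2]
def rect(mask,z,name,raw=False):
    cs,_=cv2.findContours(mask.astype(np.uint8),cv2.RETR_EXTERNAL,cv2.CHAIN_APPROX_NONE)
    c=max(cs,key=cv2.contourArea)[:,0]
    P=onplane("top",c,z)[:,:2]; r=cv2.minAreaRect((P*1000).astype(np.float32)); print(name,len(c),np.round(r[0],1),np.round(r[1],1),round(r[2],1)); return r
print("desk",np.nanmedian(Z))
def box(m,x0,x1,y0,y1):
    o=np.zeros_like(m,bool); o[y0:y1,x0:x1]=m[y0:y1,x0:x1]; return o
g=I.min(2)
print(I[177,200],I[120,300],I[190,360],I[150,368],I[130,353])
rect(box(g>170,185,240,150,205),.013,"lid white")
rect(box(I.max(2)<60,190,235,155,198),.039,"lid handle")
rect(box((Z>.035)&(Z<.06),358,402,138,192),.044,"chamber depth")
rect(box(g>150,358,402,138,192),.044,"chamber white")
rect(box((Z>.03)&(Z<.055),333,372,120,138),.040,"far")
rect(box((Z>.03)&(Z<.055),328,352,136,190),.040,"side")
print("heights lid",np.nanmedian(Z[165:170,203:206]),"handle",np.nanmedian(Z[175:178,211:213]),"plate",np.nanmedian(Z[195:200,350:360]),"rim",np.nanmax(Z[145:185,362:398]),"side",np.nanmedian(Z[155:160,340:342]))
big=np.hstack([cv2.resize(I[115:225,320:420],None,fx=5,fy=5),cv2.resize(I[145:210,180:245],(300,300)) if 0 else np.zeros((550,0,3),np.uint8)])
s=np.load("side0.npz")["I"]; c=cv2.resize(s[222:300,226:330],(500,375)) 
out=np.zeros((600,780,3),np.uint8); out[:300,:273]=cv2.resize(I[115:225,320:420],(273,300)); out[:375,278:778]=c
out[310:600,:290]=cv2.resize(I[145:210,180:245],(290,290)); out[380:600,295:780]=cv2.resize(s[160:200,220:308],(485,220))
cv2.imwrite("pics/crop1.png",out[...,::-1])
```

```text
desk 0.0003644106241082526
[170 174 167] [118 120 112] [114 110 106] [24 23 23] [158 152 153]
lid white 145 [548.3 148.8] [59.  54.1] 34.3
lid handle 39 [557.1 154.7] [49.5  9.4] 33.9
chamber depth 128 [ 576.6 -221.4] [90.7 62.7] 4.8
chamber white 217 [ 577.1 -222.8] [88.7 58.9] 4.8
far 67 [ 656.9 -166.7] [13.6 70.9] 12.4
side 100 [ 583.2 -135.3] [109.8  14.2] 12.5
heights lid 0.03590366459001522 handle 0.039984940492820864 plate 0.004310585374169031 rim 0.04964747009780274 side 0.04045365261567889
```

View pics/crop1.png

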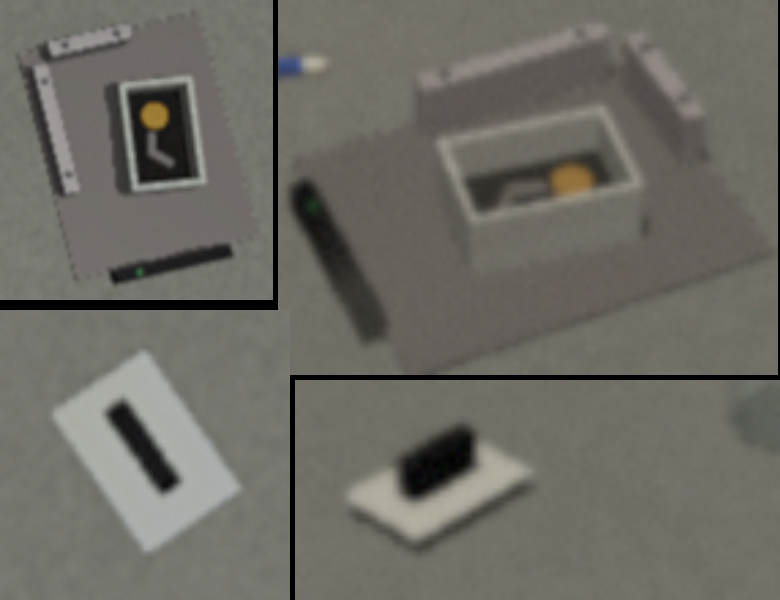

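Crops confirm the lid is lying upright and the chamber is open. Dock yaw is about 12.4° and chamber yaw about 4.8°. I'll refine the lid and compute the first move.

```bash
cat >> h.py <<'E'
def go(x,y,z,yaw=None):
    """tool-frame shift (mm) and roll (deg) to put TCP at x,y,z (mm), jaw axis (tool y) at world angle yaw mod 180"""
    s=get_state(); R=cv2.Rodrigues(np.array(s["tool_rot"],float))[0]; p=np.array(s["position"])*1000
    sh=R.T@(np.array([x,y,z])-p); r=0
    if yaw is not None:
        yt=R@[0,1,0]; now=np.degrees(np.arctan2(yt[1],yt[0])); dl=(yaw-now+90)%180-90; r=-dl  # tool x is down
    print("t",round(float(s["time"]),2),"p",np.round(p,1),"F",np.round(s["ft_force"],1),"gw",round(float(s["grip_width"])*87,1),"q7",round(s["joint_positions"][6],2))
    print("tilt",np.round(R[:,0],3),"jaw",np.round(R[:,1],3)); print("SHIFT",np.round(sh,1),"ROLL",round(r,1))
E
python3 - <<'E'
from h import *
for n,(x0,x1,y0,y1) in {"top":(185,240,148,205),"side":(222,270,162,195)}.items():
    d=np.load(n+"0.npz"); I=d["I"].astype(int); Z=cloud(n,d["D"])[...,2]
    g=I.min(2)
    for nm,m,z in(("white",g>140,.013),("all",(g>140)|(I.max(2)<60),.013),("handletop",(Z>.033)&(I.max(2)<70),.039),("handle",I.max(2)<70,.039)):
        o=np.zeros(m.shape,np.uint8); o[y0:y1,x0:x1]=m[y0:y1,x0:x1]
        cs,_=cv2.findContours(o,cv2.RETR_EXTERNAL,cv2.CHAIN_APPROX_NONE); c=max(cs,key=cv2.contourArea)[:,0]
        r=cv2.minAreaRect((onplane(n,c,z)[:,:2]*1000).astype(np.float32)); print(n,nm,*[np.round(a,1) for a in r])
go(550,150,150,124)
E
```

```text
top white [558.6 155.9] [89.3 59.8] 34.1
top all [558.6 155.9] [89.3 59.8] 34.1
top handletop [557.4 154.9] [47.6 10.7] 33.7
top handle [557.1 154.7] [49.5 10.7] 33.7
side white [558.6 158.9] [87.1 57.2] 32.8
side all [558.6 158.9] [87.1 57.2] 32.8
side handletop [557.5 151.8] [54.7 21. ] 35.2
side handle [556.9 143.3] [65.8 34. ] 35.6
t 0.1 p [143.6 633.4 221.6] F [-1.   0.4  0.3] gw 86.8 q7 -0.06
tilt [-0.    -0.002 -1.   ] jaw [ 0.221  0.975 -0.002]
SHIFT [  72.3 -381.6  503.2] ROLL -46.8
```

```bash
python3 -c "
from h import *
go(558,155.4,200,124)"
```

```text
t 0.1 p [143.6 633.4 221.6] F [-1.   0.4  0.3] gw 86.8 q7 -0.06
tilt [-0.    -0.002 -1.   ] jaw [ 0.221  0.975 -0.002]
SHIFT [  22.3 -374.6  509.8] ROLL -46.8
```

{"op": "jog_arm", "data": {"claw": [60,60,60,60,60], "xyz": [[2,-30,40],[4,-60,80],[6,-90,120],[8,-120,160],[10,-150,200]], "roll": [-6,-12,-18,-24,-30]}}

```text
time: 0.6
position: [0.306, 0.4414, 0.2114]
tool_rot: [-0.241, 1.558, 0.238]
ft_force: [1.3, -0.4, 0.6]
grip_width: 0.71
```

```bash
python3 -c "
from h import *
go(558,155.4,150,124)"
```

```text
t 0.6 p [306.  441.4 211.4] F [ 1.3 -0.4  0.6] gw 61.8 q7 0.86
tilt [-0.001 -0.002 -1.   ] jaw [-0.3    0.954 -0.002]
SHIFT [  61.9 -348.4  154.4] ROLL -16.5
```

{"op": "jog_arm", "data": {"claw": [45,45,45,45,45], "xyz": [[5,-44,19],[10,-88,38],[15,-132,57],[20,-176,76],[25,-220,95]], "roll": [-3.5,-7,-10.5,-14,-16.5]}}

```text
time: 1.1
position: [0.4635, 0.2583, 0.1864]
tool_rot: [-0.468, 1.521, 0.465]
ft_force: [0.6, 0.9, -0.6]
grip_width: 0.519
```

```bash
python3 -c "
from h import *
go(558,155.4,100,124)"
```

```text
t 1.1 p [463.5 258.3 186.4] F [ 0.6  0.9 -0.6] gw 45.2 q7 1.62
tilt [-0.001 -0.002 -1.   ] jaw [-0.561  0.828 -0.001]
SHIFT [  86.5 -138.1   20.7] ROLL 0.1
```

{"op": "jog_arm", "data": {"claw": [40,35,35,35,35], "xyz": [[20,-40,7],[40,-80,14],[65,-120,18],[86,-138,20.7],[86,-138,20.7]], "roll": [0,0,0,0,0]}}

```text
time: 1.6
position: [0.5572, 0.1508, 0.0969]
tool_rot: [-0.466, 1.529, 0.459]
ft_force: [-0.3, -0.4, 0.1]
grip_width: 0.406
```

Run:
```python
from h import *
go(558,155.4,14,124)
I,D=get_image("top"); J,_=get_image("side")
np.savez("t1.npz",I=I,D=D)
o=np.hstack([cv2.resize(I[135:215,170:250],(400,400)),cv2.resize(J[140:205,205:285],(400,400))]); cv2.imwrite("pics/c2.png",o[...,::-1])
```

```text
t 1.6 p [557.2 150.8  96.9] F [-0.3 -0.4  0.1] gw 35.3 q7 1.92
tilt [-0.006 -0.006 -1.   ] jaw [-0.556  0.831 -0.002]
SHIFT [82.9  3.5  3.9] ROLL -0.2
```

View pics/c2.png

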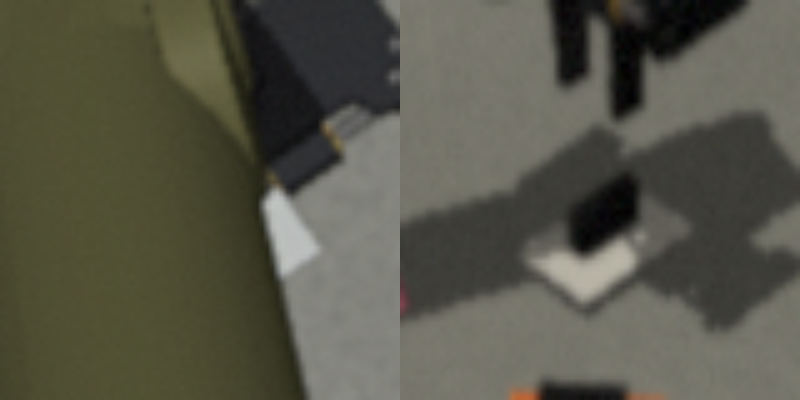

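The fingers straddle the handle with correct yaw (the top view is occluded by the arm). Descending now.

{"op": "jog_arm", "data": {"claw": [35,35,35,35,35], "xyz": [[25,2,4],[50,3.5,4],[70,3.5,4],[80,3.5,4],[80,3.5,4]], "roll": [0,0,0,0,0], "force": 40}}

```text
time: 2.2
position: [0.5573, 0.1623, 0.0197]
tool_rot: [-0.469, 1.524, 0.468]
ft_force: [-0.8, -0.9, 0.6]
grip_width: 0.403
```

```bash
python3 -c "
from h import *
go(558,155.4,16,124)"
```

```text
t 2.2 p [557.3 162.3  19.7] F [-0.8 -0.9  0.6] gw 35.0 q7 1.94
tilt [-0.004 -0.002 -1.   ] jaw [-0.562  0.827  0.001]
SHIFT [ 3.7 -6.1 -3.3] ROLL 0.2
```

{"op": "jog_arm", "data": {"claw": [35,35,35,35], "xyz": [[2,-6,-3],[3.5,-6,-3],[3.5,-6,-3],[3.5,-6,-3]], "roll": [0,0,0,0]}}

```text
time: 2.6
position: [0.5586, 0.1557, 0.0169]
tool_rot: [-0.468, 1.523, 0.468]
ft_force: [-0.6, 0.6, 0.8]
grip_width: 0.403
```

```bash
python3 -c "
from h import *
go(558,155.4,16,124)"
```

```text
t 2.6 p [558.6 155.7  16.9] F [-0.6  0.6  0.8] gw 35.1 q7 1.95
tilt [-0.003 -0.001 -1.   ] jaw [-0.562  0.827  0.001]
SHIFT [ 0.9  0.1 -0.7] ROLL 0.2
```

Grip.

{"op": "jog_arm", "data": {"claw": [5,5,5,5,5], "xyz": [[0,0,0],[0,0,0],[0,0,0],[0,0,0],[0,0,0]], "roll": [0,0,0,0,0], "force": 50}}

```text
time: 3.1
position: [0.5585, 0.1559, 0.0169]
tool_rot: [-0.468, 1.523, 0.468]
ft_force: [-0.0, 0.6, 1.1]
grip_width: 0.159
```

{"op": "jog_arm", "data": {"claw": [5,5,5,5,5], "xyz": [[-20,0,0],[-50,0,0],[-80,0,0],[-110,0,0],[-110,0,0]], "roll": [0,0,0,0,0]}}

```text
time: 3.6
position: [0.5618, 0.1567, 0.1312]
tool_rot: [-0.467, 1.515, 0.468]
ft_force: [0.7, 0.1, -2.0]
grip_width: 0.156
```

```bash
python3 -c "
from h import *
go(577,-222.8,125,94.8)"
```

```text
t 3.6 p [561.8 156.7 131.2] F [ 0.7  0.1 -2. ] gw 13.6 q7 1.92
tilt [ 0.004  0.002 -1.   ] jaw [-0.562  0.827 -0.001]
SHIFT [   5.6 -322.4 -200.7] ROLL 29.4
```

{"op": "jog_arm", "data": {"claw": [5,5,5,5,5], "xyz": [[0,-35,-22],[0,-70,-44],[0,-105,-66],[0,-140,-88],[0,-180,-112]], "roll": [4,8,12,16,20]}}

```text
time: 4.1
position: [0.5693, -0.0558, 0.1293]
tool_rot: [-0.192, 1.56, 0.195]
ft_force: [1.2, -0.4, -2.0]
grip_width: 0.156
```

```bash
python3 -c "
from h import *
go(577,-222.8,115,94.8)"
```

```text
t 4.1 p [569.3 -55.8 129.3] F [ 1.2 -0.4 -2. ] gw 13.6 q7 1.97
tilt [ 0.002  0.002 -1.   ] jaw [-0.244  0.97   0.002]
SHIFT [  13.9 -163.9  -33.3] ROLL 9.3
```

{"op": "jog_arm", "data": {"claw": [5,5,5,5,5], "xyz": [[3,-40,-8],[6,-80,-16],[10,-120,-25],[14,-150,-31],[14,-164,-33.5]], "roll": [2,4,6,8,9.3]}}

```text
time: 4.6
position: [0.5746, -0.227, 0.1129]
tool_rot: [-0.061, 1.571, 0.062]
ft_force: [0.1, -0.6, -2.6]
grip_width: 0.157
```

{"op": "jog_arm", "data": {"claw": [5,5], "xyz": [[0,-5,-1],[0,-5,-1]], "roll": [0,0]}}

```text
time: 4.8
position: [0.5732, -0.2319, 0.112]
tool_rot: [-0.06, 1.573, 0.062]
ft_force: [0.4, -0.4, -2.4]
grip_width: 0.156
```

Run:
```python
from h import *
go(577,-222.8,66,94.8)
```

```text
t 4.8 p [ 573.2 -231.9  112. ] F [ 0.4 -0.4 -2.4] gw 13.6 q7 2.16
tilt [-0.003  0.001 -1.   ] jaw [-0.078  0.997  0.001]
SHIFT [46.   8.7  4.7] ROLL -0.3
```

{"op": "jog_arm", "data": {"claw": [5,5,5,5], "xyz": [[15,8.7,4.7],[30,8.7,4.7],[43,8.7,4.7],[43,8.7,4.7]], "roll": [-0.3,-0.3,-0.3,-0.3]}}

```text
time: 5.2
position: [0.5751, -0.2209, 0.0658]
tool_rot: [-0.065, 1.578, 0.069]
ft_force: [-0.1, -0.7, -2.1]
grip_width: 0.154
```

Run:
```python
from h import *
go(577,-222.8,66,94.8)
I,D=get_image("top"); J,E=get_image("side")
np.savez("t2.npz",I=I,D=D,J=J,E=E)
o=np.hstack([cv2.resize(I[115:215,325:425],(400,400)),cv2.resize(J[205:295,230:320],(400,400))]); cv2.imwrite("pics/c3.png",o[...,::-1])
```

```text
t 5.2 p [ 575.1 -220.9   65.8] F [-0.1 -0.7 -2.1] gw 13.4 q7 2.17
tilt [-0.009  0.002 -1.   ] jaw [-0.085  0.996  0.003]
SHIFT [-0.3 -2.1  1.7] ROLL 0.1
```

View pics/c3.png

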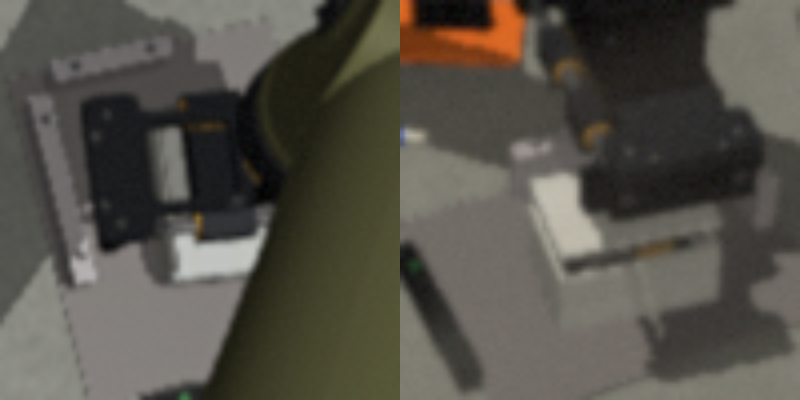

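The lid is held just above the chamber and aligned, with the gap visible all round. Correcting xy, then lowering.

{"op": "jog_arm", "data": {"claw": [5,5,5,5], "xyz": [[0,-2,1.7],[0,-2,1.7],[4,-2,1.7],[6,-2,1.7]], "roll": [0,0,0,0]}}

```text
time: 5.7
position: [0.5785, -0.2245, 0.0622]
tool_rot: [-0.064, 1.574, 0.066]
ft_force: [-0.6, 0.5, -2.0]
grip_width: 0.159
```

Run:
```python
from h import *
go(577,-222.8,53,94.8)
```

```text
t 5.7 p [ 578.5 -224.5   62.2] F [-0.6  0.5 -2. ] gw 13.8 q7 2.18
tilt [-0.004  0.001 -1.   ] jaw [-0.083  0.997  0.001]
SHIFT [ 9.2  1.8 -1.3] ROLL -0.0
```

{"op": "jog_arm", "data": {"claw": [5,5,5,5], "xyz": [[0,1.5,-1.3],[1.5,1.5,-1.3],[3,1.5,-1.3],[3,1.5,-1.3]], "roll": [0,0,0,0]}}

```text
time: 6.1
position: [0.5769, -0.223, 0.059]
tool_rot: [-0.064, 1.574, 0.067]
ft_force: [0.4, 0.4, -2.3]
grip_width: 0.156
```

Run:
```python
from h import *
go(577,-222.8,53,94.8)
```

```text
t 6.1 p [ 576.9 -223.    59. ] F [ 0.4  0.4 -2.3] gw 13.6 q7 2.18
tilt [-0.005  0.001 -1.   ] jaw [-0.083  0.997  0.002]
SHIFT [6.  0.1 0.2] ROLL -0.0
```

Already below the rim without contact force, so I continue down.

{"op": "jog_arm", "data": {"claw": [5,5,5,5], "xyz": [[2,0,0],[4,0,0],[6,0,0],[7,0,0]], "roll": [0,0,0,0]}}

```text
time: 6.5
position: [0.577, -0.223, 0.0529]
tool_rot: [-0.064, 1.574, 0.067]
ft_force: [-3.7, 1.1, 9.7]
grip_width: 0.157
```

Run:
```python
from h import *
go(577,-222.8,53,94.8)
```

```text
t 6.5 p [ 577.  -223.    52.9] F [-3.7  1.1  9.7] gw 13.7 q7 2.18
tilt [-0.005  0.002 -1.   ] jaw [-0.083  0.997  0.002]
SHIFT [-0.1  0.2  0. ] ROLL -0.0
```

The lid is seated (TCP z 52.9 as expected, about 12 N down). Now slide toward the corner.

Run:
```python
from h import *
go(601.4,-173.5,52.5,102.4)
```

```text
t 6.5 p [ 577.  -223.    52.9] F [-3.7  1.1  9.7] gw 13.7 q7 2.18
tilt [-0.005  0.002 -1.   ] jaw [-0.083  0.997  0.002]
SHIFT [ 0.4 47.3 28.4] ROLL -7.6
```

{"op": "jog_arm", "data": {"claw": [5,5,5,5,5], "xyz": [[0.8,8,5],[0.8,16,10],[0.8,24,15],[0.8,32,20],[0.8,40,24]], "roll": [-1.5,-3,-4.5,-6,-7.6], "force": 60}}

```text
time: 7.0
position: [0.5989, -0.1807, 0.0529]
tool_rot: [-0.171, 1.567, 0.173]
ft_force: [-0.7, -1.7, 5.2]
grip_width: 0.156
```

Run:
```python
from h import *
go(601.4,-173.5,52.5,102.4)
I,D=get_image("top"); J,E=get_image("side")
np.savez("t3.npz",I=I,D=D,J=J,E=E)
o=np.hstack([cv2.resize(I[115:215,325:425],(400,400)),cv2.resize(J[205:295,230:320],(400,400))]); cv2.imwrite("pics/c4.png",o[...,::-1])
```

```text
t 7.0 p [ 598.9 -180.7   52.9] F [-0.7 -1.7  5.2] gw 13.5 q7 2.23
tilt [-0.003  0.001 -1.   ] jaw [-0.217  0.976  0.001]
SHIFT [0.4 6.5 4. ] ROLL 0.1
```

View pics/c4.png

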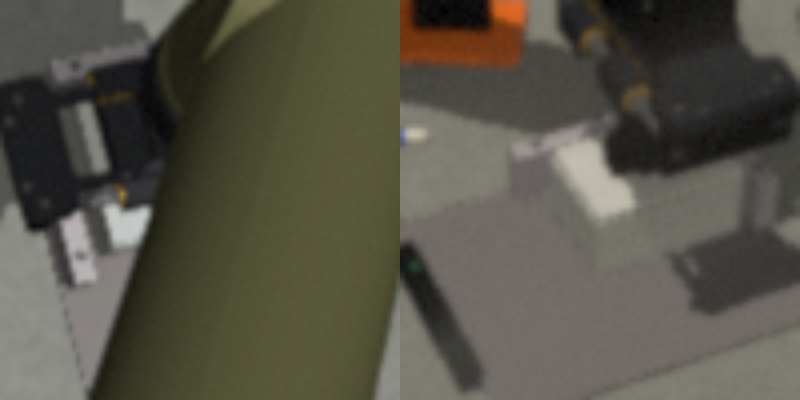

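The chamber has followed and the lid is flush on it. Tool y/z now match dock y/x, so I push toward the stops in steps.

{"op": "jog_arm", "data": {"claw": [5,5,5,5,5], "xyz": [[0.8,3,2],[0.8,6,4],[0.8,8,6],[0.8,10,8],[0.8,11,9]], "roll": [0,0,0,0,0]}}

```text
time: 7.6
position: [0.6059, -0.1671, 0.0529]
tool_rot: [-0.174, 1.566, 0.174]
ft_force: [-5.1, -5.7, 7.4]
grip_width: 0.158
```

```bash
cat >> h.py <<'E'
def df():
    s=get_state(); R=cv2.Rodrigues(np.array(s["tool_rot"],float))[0]; F=np.array(s["ft_force"])
    print("tool-frame F (x down,y side,z far)",np.round(R.T@F,1),"M",np.round(R.T@np.array(s["torque"]),2))
E
python3 - <<'E'
from h import *
go(605.3,-167.6,52.5,102.4); df()
E
```

```text
t 7.6 p [ 605.9 -167.1   52.9] F [-5.1 -5.7  7.4] gw 13.8 q7 2.2
tilt [-0.003  0.    -1.   ] jaw [-0.22   0.976  0.001]
SHIFT [ 0.4 -0.4 -0.7] ROLL 0.3
tool-frame F (x down,y side,z far) [-7.4 -4.5 -6.3] M [ 0.15  1.36 -0.97]
```

{"op": "jog_arm", "data": {"claw": [5,5,5,5,5], "xyz": [[0.8,0.7,0.7],[0.8,1,1],[0.8,1.4,1.4],[0.8,1.4,1.4],[0.8,1.4,1.4]], "roll": [0,0,0,0,0]}}

```text
time: 8.1
position: [0.6059, -0.1671, 0.0529]
tool_rot: [-0.175, 1.569, 0.173]
ft_force: [-5.2, -4.5, 8.4]
grip_width: 0.16
```

Run:
```python
from h import *
go(605.3,-167.6,52.5,102.4); df()
```

```text
t 8.1 p [ 605.9 -167.1   52.9] F [-5.2 -4.5  8.4] gw 13.9 q7 2.2
tilt [-0.005 -0.002 -1.   ] jaw [-0.22   0.976 -0.001]
SHIFT [ 0.4 -0.4 -0.7] ROLL 0.3
tool-frame F (x down,y side,z far) [-8.4 -3.2 -6.1] M [ 0.13  1.37 -0.56]
```

{"op": "jog_arm", "data": {"claw": [5,5,5,5,5], "xyz": [[1,1.5,1.4],[1,2.2,1.8],[1,3,2.2],[1,3.3,2.3],[1,3.3,2.3]], "roll": [0,0,0,0,0]}}

```text
time: 8.6
position: [0.6062, -0.1667, 0.053]
tool_rot: [-0.177, 1.571, 0.169]
ft_force: [-6.3, -7.4, 8.7]
grip_width: 0.157
```

Run:
```python
from h import *
go(605.3,-167.6,52.5,102.4); df()
```

```text
t 8.6 p [ 606.2 -166.7   53. ] F [-6.3 -7.4  8.7] gw 13.6 q7 2.19
tilt [-0.006 -0.006 -1.   ] jaw [-0.218  0.976 -0.004]
SHIFT [ 0.5 -0.7 -1.1] ROLL 0.2
tool-frame F (x down,y side,z far) [-8.6 -5.9 -7.8] M [ 0.13  1.52 -1.01]
```

{"op": "jog_arm", "data": {"claw": [5,5,5,5,5], "xyz": [[1.2,3,2.2],[1.2,4,2.6],[1.3,5,2.9],[1.3,5.2,3],[1.3,5.2,3]], "roll": [0,0,0,0,0]}}

```text
time: 9.1
position: [0.6063, -0.1665, 0.0531]
tool_rot: [-0.179, 1.573, 0.162]
ft_force: [-6.0, -10.5, 10.5]
grip_width: 0.158
```

Run:
```python
from h import *
go(605.3,-167.6,52.5,102.4); df()
I,D=get_image("top"); J,E=get_image("side"); df()
np.savez("t4.npz",I=I,D=D,J=J,E=E)
o=np.hstack([cv2.resize(I[115:215,325:425],(400,400)),cv2.resize(J[205:295,230:320],(400,400))]); cv2.imwrite("pics/c5.png",o[...,::-1])
```

```text
t 9.1 p [ 606.3 -166.5   53.1] F [ -6.  -10.5  10.5] gw 13.7 q7 2.19
tilt [-0.008 -0.012 -1.   ] jaw [-0.215  0.976 -0.01 ]
SHIFT [ 0.6 -0.9 -1.2] ROLL 0.0
tool-frame F (x down,y side,z far) [-10.3  -9.   -8.3] M [ 0.17  1.94 -1.56]
tool-frame F (x down,y side,z far) [-10.4  -8.6 -10.3] M [ 0.09  1.92 -1.54]
```

View pics/c5.png

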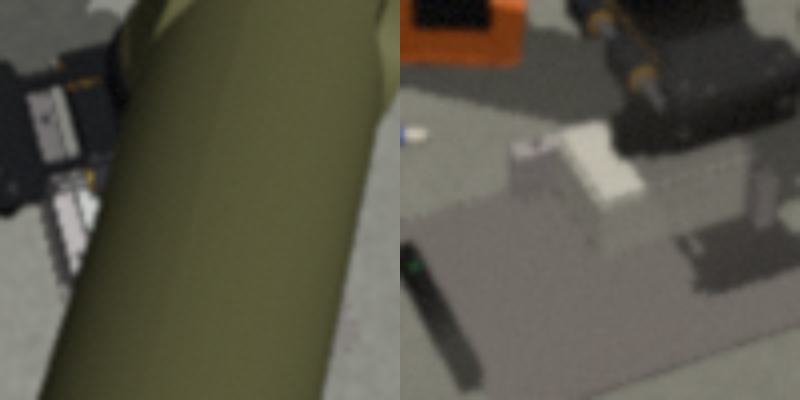

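The chamber is against both stops with the lid on. I'll average the force readings.

Run:
```python
from h import *
f=[];m=[];p=[]
for i in range(8):
    J,E=get_image("side"); s=get_state(); R=cv2.Rodrigues(np.array(s["tool_rot"],float))[0]
    f.append(R.T@np.array(s["ft_force"])); p.append(np.r_[np.array(s["position"])*1000,R[:,0]*1000])
print(np.mean(f,0).round(1),np.std(f,0).round(1)); print(np.mean(p,0).round(2))
# lid plate height & plane from side view depth, white pixels
W=cloud("side",E); m=(J.min(2)>150)&(W[...,2]>.042)&(W[...,2]<.056)&(abs(W[...,0]-.60)<.07)&(abs(W[...,1]+.17)<.06)
P=W[m]; A=np.c_[P[:,:2]-P[:,:2].mean(0),np.ones(len(P))]; c,*_=np.linalg.lstsq(A,P[:,2],rcond=None); print(m.sum(),"slope xy,z",c.round(4),(P[:,2]-A@c).std().round(4))
```

```text
[-10.5  -8.1  -9.1] [0.3 0.8 0.6]
[ 606.3  -166.47   53.11   -8.08  -11.5  -999.9 ]
143 slope xy,z [ 0.0005 -0.0178  0.0505] 0.0015
```

Measured side force is 8 N and far force 9 N. Each re-referenced press call has latched about 0.7° of accumulated tool tilt. There is plenty of time, so I'll drag the closed chamber back under down force, which reverses the tilt, and then press once in a single call.

{"op": "jog_arm", "data": {"claw": [5,5,5], "xyz": [[2,-2,-1.5],[2.5,-4,-3],[2.5,-5,-4]], "roll": [0,0,0]}}

```text
time: 9.9
position: [0.6064, -0.1683, 0.0529]
tool_rot: [-0.178, 1.568, 0.168]
ft_force: [1.1, 3.3, 9.7]
grip_width: 0.158
```

{"op": "jog_arm", "data": {"claw": [5,5,5], "xyz": [[2.5,-2,-0.7],[2.5,-4,-1.5],[2.5,-5,-2]], "roll": [0,0,0]}}

```text
time: 10.2
position: [0.6067, -0.1696, 0.0529]
tool_rot: [-0.176, 1.566, 0.174]
ft_force: [-5.9, 7.0, 16.4]
grip_width: 0.157
```

Run:
```python
from h import *
go(605.3,-167.6,52.9,102.4); df()
```

```text
t 10.2 p [ 606.7 -169.6   52.9] F [-5.9  7.  16.4] gw 13.7 q7 2.21
tilt [-0.002 -0.002 -1.   ] jaw [-0.221  0.975 -0.001]
SHIFT [-0.   2.3 -0.9] ROLL 0.4
tool-frame F (x down,y side,z far) [-16.4   8.1  -4.2] M [0.09 0.97 1.57]
```

Tilt is back to level. One more backward drag pre-compensates.

{"op": "jog_arm", "data": {"claw": [5,5,5], "xyz": [[1.5,-2,-2],[1.5,-3.5,-4],[1.5,-4.5,-5]], "roll": [0,0,0]}}

```text
time: 10.5
position: [0.6057, -0.1715, 0.0529]
tool_rot: [-0.177, 1.561, 0.179]
ft_force: [1.0, 2.4, 6.5]
grip_width: 0.156
```

Run:
```python
from h import *
go(605.9,-167.1,52.9,102.4); df()
```

```text
t 10.5 p [ 605.7 -171.5   52.9] F [1.  2.4 6.5] gw 13.6 q7 2.22
tilt [ 0.002  0.002 -1.   ] jaw [-0.225  0.974  0.001]
SHIFT [0.  4.3 1.2] ROLL 0.6
tool-frame F (x down,y side,z far) [-6.5  2.1  1.5] M [-0.01 -0.2   0.53]
```

{"op": "jog_arm", "data": {"claw": [5,5,5,5,5], "xyz": [[1,3,1],[1.2,6,2.5],[1.4,9,3.8],[1.4,10.8,4.8],[1.4,10.8,4.8]], "roll": [0.5,0.5,0.5,0.5,0.5]}}

```text
time: 11.0
position: [0.6063, -0.1663, 0.053]
tool_rot: [-0.174, 1.565, 0.165]
ft_force: [-6.4, -11.6, 10.4]
grip_width: 0.154
```

```bash
cat >> h.py <<'E'
def avg():
    f=[];p=[]
    for i in range(8):
        J,E=get_image("side"); s=get_state(); R=cv2.Rodrigues(np.array(s["tool_rot"],float))[0]
        f.append(R.T@np.array(s["ft_force"])); p.append(np.r_[np.array(s["position"])*1000,R[:,0]*1000])
    print(np.mean(f,0).round(1),np.std(f,0).round(1)); print(np.mean(p,0).round(2)); return J,E
E
python3 - <<'E'
from h import *
go(605.9,-167.1,52.9,102.4); df(); avg()
E
```

```text
t 11.0 p [ 606.3 -166.3   53. ] F [ -6.4 -11.6  10.4] gw 13.4 q7 2.19
tilt [ 0.    -0.006 -1.   ] jaw [-0.214  0.977 -0.006]
SHIFT [ 0.1 -0.8 -0.5] ROLL -0.0
tool-frame F (x down,y side,z far) [-10.3 -10.   -8.7] M [ 0.11  2.01 -2.01]
[-10.2  -9.3  -8.7] [0.4 0.3 0.5]
[ 6.0632e+02 -1.6622e+02  5.2990e+01  3.8000e-01 -5.6700e+00 -9.9998e+02]
```

Better: 0.3° tilt with 9.3 N and 8.7 N. One more back-off and a slightly stronger single press should cover the friction losses.

{"op": "jog_arm", "data": {"claw": [5,5,5], "xyz": [[1.5,-2,-2],[2,-4,-4],[2,-6,-5]], "roll": [0,0,0]}}

```text
time: 11.7
position: [0.6056, -0.1695, 0.0529]
tool_rot: [-0.173, 1.559, 0.17]
ft_force: [0.3, 3.3, 9.9]
grip_width: 0.156
```

{"op": "jog_arm", "data": {"claw": [5,5,5], "xyz": [[2,-2,-1],[2,-4,-2],[2,-5,-3]], "roll": [0,0,0]}}

```text
time: 12.0
position: [0.6065, -0.1713, 0.0529]
tool_rot: [-0.174, 1.555, 0.175]
ft_force: [0.4, 3.6, 10.5]
grip_width: 0.157
```

Run:
```python
from h import *
go(605.9,-167.1,52.9,102.4); df()
```

```text
t 12.0 p [ 606.5 -171.3   52.9] F [ 0.4  3.6 10.5] gw 13.6 q7 2.22
tilt [ 0.009  0.002 -1.   ] jaw [-0.221  0.975 -0.   ]
SHIFT [0.  4.3 0.4] ROLL 0.3
tool-frame F (x down,y side,z far) [-10.5   3.4   1.3] M [0.07 0.12 0.85]
```

{"op": "jog_arm", "data": {"claw": [5,5,5,5,5], "xyz": [[1,3,1.2],[1.2,6,2.5],[1.5,9,4],[1.5,12,5.2],[1.5,12,5.2]], "roll": [0.3,0.3,0.3,0.3,0.3]}}

```text
time: 12.5
position: [0.6063, -0.1659, 0.053]
tool_rot: [-0.174, 1.56, 0.162]
ft_force: [-8.3, -13.3, 12.6]
grip_width: 0.154
```

Run:
```python
from h import *
go(605.9,-167.1,52.9,102.4); J,E=avg()
I,D=get_image("top")
o=np.hstack([cv2.resize(I[115:215,325:425],(300,300)),cv2.resize(J[225:285,245:325],(480,360))[:300]]); cv2.imwrite("pics/c6.png",o[...,::-1])
```

```text
t 12.5 p [ 606.3 -165.9   53. ] F [ -8.3 -13.3  12.6] gw 13.4 q7 2.19
tilt [ 0.005 -0.007 -1.   ] jaw [-0.212  0.977 -0.008]
SHIFT [ 0.1 -1.1 -0.7] ROLL -0.1
[-12.1 -10.1 -10.8] [0.3 0.4 0.4]
[ 606.3  -165.89   53.      5.34   -6.33 -999.97]
```

View pics/c6.png

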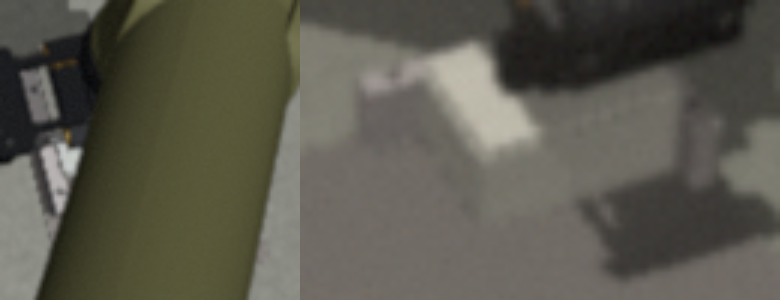

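The chamber sits in the corner against both stops, lid flush. Wrist forces are 10.1 N toward the side stop, 10.8 N toward the far stop and 12 N down. Handing in.

```bash
python3 -c "
from h import *
print(order.close_job()); df()"
```

```text
the job is handed in; nothing more can be done
None
the job is handed in; nothing more can be done
```

The white lid is on the chamber. The closed chamber is in the dock corner and the arm is still holding it against both stops. I handed the job in at about 13 s.

**How it was done:** I gripped the lid by its handle, lowered it into the chamber until it seated, and slid the closed chamber to the corner. The first presses built up about 0.7° of tool tilt. I backed off a few millimetres twice and pressed again each time.

**Last checks:**
- **Lid:** the tool tip was at z 53.0 mm, against 52.9 mm expected for a seated lid. Tool tilt was about 0.5°.
- **Pressing forces:** averaged at the wrist, 10.1 N toward the side stop, 10.8 N toward the far stop and 12 N down. Friction may make the force on each stop slightly lower.
- **Position:** the tool stopped moving as the force rose, and it was within about 2 mm of the computed home, which matches the lid's play. The side camera showed the chamber touching the far stop.

**Not confirmed:**
- The arm hid most of the chamber from the top camera, so squareness rests on the forces, the tool angle and the side view.
- An earlier depth fit of the lid plate was too noisy to settle its tilt: it read 50.5 mm high with a 1° slope, against 49 mm and flat.

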